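# Hold the mill lid at half twist

### The arm

A 6-joint arm with a two-finger parallel gripper is mounted at the origin on a cart in front of the work surface, level with it; the furniture and walls round the work are solid. World frame = base frame: x ahead of the robot, y to its left, z up, the work surface at z = 0. Lengths are in m, angles in rad, forces in N, time in s.
With the tool pointing down it reaches from about 0.35 to 0.975 m from the base axis. Payload 4.9 kg.
Tool frame: the origin (TCP) lies midway between the tips of the shut fingers; the grasp point (between the pads) lies 19 mm behind it; x points along the fingers, y is the direction in which the jaws open and shut, and the axes are right-handed (so a half turn about x gives the same grasp; the last joint's range is limited). The gripper opens to 85 mm and grips with 20 to 120 N. Pads are 22 mm wide; open, the fingers measure 114 mm over their backs; the gripper's body (76 mm by 85 mm) begins 54 mm behind the grasp point. The pads swing forward as they close: fully open they stand 13 mm farther back than shut.
Start: joints at [-1.304, 0.053, 1.613, -0, 1.476, -0.119], TCP at [0.235, -0.579, 0.231] pointing down, gripper open.
Joint ranges: [-3.01, 3.01], [-1.01, 2.22], [0.06, 2.58], [-1.02, 4.17], [0.09, 2.62], [-3.14, 3.14]. Speed limits (rad/s): [2.57, 2.57, 3.14, 3.14, 3.14, 3.14].

### API

Orientations are given as a unit quaternion [w, x, y, z].
In Python, from plant import manip gives the robot as it stands.
- The arm moves only by the tool send_rows, never from a script. Its argument "motion" is a list that holds one entry, the list of rows, each a list of 6 numbers: the shift along the world's x, y, z in cm, then the turn, a rotation vector about the world's x, y, z in rad. A call has 1 to 12 rows; each row shifts and turns the commanded pose from where the row before left it; what a row does not reach is not made up. A row lasts 1/12 s, in which the tool goes at most 41.7 mm and 7.16 degrees, less where a joint would pass 70% of its speed; a pose out of reach is approached as far as the arm can. A call with a gripper value outside its range is refused whole. "fingers" is the closure, from 0 (fully open) to 1 (shut), set as the call begins (left out, the last holds). The fingers move at their own pace and stop on an object; the grip force is fixed at half the most. Time passes only in rows, so rows that do not move let the fingers close. It gives the time, the measured TCP pose, the force and the opening at its end, in the units of the state.
- manip.state(): the state, without advancing time (a new reading comes with each control period).
- manip.grab_frame(name): name is "scene" or "top"; returns the picture (400x640x3 uint8, red, green, blue); there is no depth.
- manip.calibration(name): a dict with "mtx" (3x3 intrinsics, pixels), "cam_to_world" (4x4, takes a point from camera to world coordinates). Camera axes: x right, y up, looking along -z (the intrinsics and any distortion apply to the point x, -y, -z); pixel columns grow to the right and rows downward; lengths in m; the calibration is good to about 2 mm. A picture is of the moment at which its call begins. calibration takes no time and is no camera call.
- manip.job_done(): hands the job in, once; it reports no verdict.
Trained networks look in the newest picture that a camera, given by its name, has taken for a name from the list of things; names that differ only in an ending like _2 or _b are one class to them, and where a whole thing is asked for, a point or a joint stands for the part that bears it (a point fixed in the world has none). Each returns a list of dicts, best first, with "confidence" (0 to 1); they miss things now and then, are a little off and sometimes report something else, mostly with a low value. They report only what shows in the picture. A call takes as long as a camera call.
- manip.boxes_of(query, camera): "centre" ([x, y, z] in m, in the coordinates of the camera as it stood for that picture, good to about 4 mm: the middle of the surface that is visible of it).
- manip.trace(query, camera): "region" (400x640 bool, what is visible of it).
- manip.landmark_of(query, camera): "centre" ([x, y, z] in m, in the coordinates of the camera as it stood for that picture, good to about 4 mm: a listed point, or the origin of a listed thing).
The state is a dict: "time": time; "joint_pos": joint angles; "joint_vel": joint speeds; "joint_efforts": joint torques, N m; "tool_pos": TCP position; "tool_rot": TCP orientation; "contact_force": force on the tool from outside, world axes, zero at the start; "ft_torque": the same for the moment, N m; "gripper_width": opening from 0.0 (shut) to 1.0 (fully open).
Only numpy, scipy, OpenCV 4.12 (cv2) and the standard library are available. Lean on these libraries where they do the work, as an engineer would, in place of code of your own. Each camera call takes 0.05 s, during which the arm holds its last target.

### The job

Close the sample mill: pick up the blue lid by its grip bar, set it straight down into the mill's open top with its two lugs through the slots, fully home, then twist it clockwise against the spring until its white line points at the green bands, half way to the lock. Do not twist it on until it clicks into the lock at the red dots; finish still gripping the lid and holding it at green, since it springs back when let go. Leave the bottles and jars on the desk where they are.

Things in the scene. Friction and masses are not known exactly. Their poses are not given: they have to be found in the camera images.
- mill: Fixed white sample mill, round, 116 mm across, 100 mm tall; origin on its axis at the desk surface, z up, yaw varies by 0.45 rad. On its rim, alike on both sides: a black dot at each slot (0 degrees, on its +x and -x sides: entry), a green band 30 to 50 degrees clockwise of it seen from above (half way), a red dot at 81 degrees (locked).
- mill_mouth (a point): Centre of the mill's open top. Bore 60 mm across, 40 mm deep. The steel collar round it, 6 mm thick, has two slots 17 mm wide, on the mill's +x and -x sides, out to 40 mm radius. Under it the lid's lugs turn in a groove, clockwise only (a stop blocks the other way). Sprung catches in the groove resist from about 55 degrees and click behind the lugs at about 80.
- lid: Loose blue lid, 92 mm across, 78 mm tall, about 0.2 kg, standing upright on its plug; origin at the centre of the plug's underside, z up. Grey plug 44 mm across below, widening to 57 mm at 18 mm height, then straight. Two steel lugs 10 mm wide, 20 to 26 mm high up, on its +x and -x sides, reach to 36 mm radius. Flange from 34 to 40 mm height. Fully home its origin is 66 mm above the mill's.
- lid_bar (a point): Centre of the top of the lid's grip bar, on the lid's axis, 78 mm above its underside. The bar runs along the lid's x axis: 64 mm long, 20 mm wide across y, 38 mm tall above the flange. The white line along its top and white ticks on the flange point at the two lugs. Either way round fits the mill.
- drive_ring (a joint): Sprung ring in the mill's groove, rad, 0 at rest, growing clockwise seen from above. The lid's lugs meet its two dogs when the lid is turned about 0.09 rad from the slots and then push it along: its value is the lid's angle less about 0.09, so 0.61 at the middle of the green band. There the spring pushes back with about 0.1 N m; let go, the lid turns back.
- bottle: Bystander: small white dropper bottle, 28 mm across, 68 mm tall, between the two places; origin at its underside. Leave it alone.
- blue_bottle: Bystander: small dropper bottle with a blue cap, 28 mm across, 68 mm tall, nearer the robot; origin at its underside. Leave it alone.
- jar_a: Bystander: white screw-lid sample jar, 74 mm across, 87 mm tall, in the middle behind the bottles; origin at its underside. Leave it alone.
- jar_b: Bystander: white screw-lid sample jar, 74 mm across, 87 mm tall, behind the work to the left; origin at its underside. Leave it alone.

How it is judged:
By the outcome, as a careful person would: the job done as asked, in the order asked, and still so for the second after the job is handed in, while the arm keeps its last pose, push and grip.
It also fails if it takes over 45 s, if anything falls off the work surface, if the arm or the gripper's body presses on something with over 40 N, if the wrist force passes 120 N, or if a joint passes its speed limit or range.

## Working session

There is one attempt and no reset: what is moved stays moved. The work goes in short steps, Python scripts to look and compute and a tool call to move; the robot and the scene stay as the last step left them, time stands still between calls to the robot, and variables do not carry over. Pictures are saved under pics/ and viewed, and the job is handed in when it is done.

Besides the shell and the picture viewer there is one more tool, called as name([rows], argument=value, ...), one row to a line, values as JSON. send_rows: Moves the arm, as the interface text tells. Its arguments: {"type":"object","properties":{"motion":{"type":"array","items":{"type":"array","items":{"type":"array","items":{"type":"number"}}}},"fingers":{"type":"number"}},"required":["motion"]}

```bash
mkdir -p pics; ls; cat > h.py <<'E'
from plant import manip
import numpy as np, cv2
def w(name,p):
    T=np.array(manip.calibration(name)["cam_to_world"]); return (T@np.r_[p,1])[:3]
def px(name,P):
    c=manip.calibration(name);T=np.linalg.inv(np.array(c["cam_to_world"]));p=T@np.r_[P,1]
    K=np.array(c["mtx"]);q=K@np.array([p[0],-p[1],-p[2]]);return q[:2]/q[2]
def ray(name,u,v,z):
    c=manip.calibration(name);T=np.array(c["cam_to_world"]);d=np.linalg.inv(np.array(c["mtx"]))@[u,v,1]
    d=T[:3,:3]@[d[0],-d[1],-d[2]];o=T[:3,3];return o+d*(z-o[2])/d[2]
def snap(name,f):
    im=manip.grab_frame(name);cv2.imwrite("pics/"+f,cv2.cvtColor(im,cv2.COLOR_RGB2BGR));return im
E
python3 - <<'E'
from h import *
print(manip.state())
for n in["scene","top"]:
    snap(n,n+"0.png");c=manip.calibration(n);print(n,{k:(np.round(v,3).tolist()) if not isinstance(v,str) else v for k,v in c.items()})
    for q in["mill_mouth","lid_bar","lid","mill"]:
        for d in manip.landmark_of(q,n)[:2]: 
            P=w(n,d["centre"]);print(q,round(d["confidence"],2),P.round(4),px(n,P).round())
print(manip.state()["time"])
E
```

```text
pics
{'time': 0.0, 'joint_pos': array([-1.30402622e+00,  5.33500604e-02,  1.61429951e+00,  1.62873220e-05,
        1.47599212e+00, -1.18982523e-01]), 'joint_vel': array([ 3.10843570e-04, -5.86553264e-04, -2.42708911e-04, -3.88129211e-05,
        1.20434748e-03, -9.58867947e-04]), 'joint_efforts': array([-1.04163182e-04, -3.93679941e+01, -3.70176065e+01, -1.75340506e-04,
        6.97853859e-03,  4.52430243e-06]), 'tool_pos': array([ 0.23500978, -0.57846132,  0.23006394]), 'tool_rot': array([-0.13481661, -0.69394684, -0.13626239,  0.69404238]), 'contact_force': array([0.56881879, 0.79006864, 0.82579482]), 'ft_torque': array([0.0156031 , 0.0168578 , 0.03208832]), 'gripper_width': 1.003035172118315}
scene {'mtx': [[492.25, 0.0, 319.23], [0.0, 492.25, 202.847], [0.0, 0.0, 1.0]], 'cam_to_world': [[-0.664, 0.498, -0.557, -0.014], [-0.747, -0.45, 0.488, 0.497], [-0.007, 0.741, 0.671, 0.781], [0.0, 0.0, 0.0, 1.0]]}
mill_mouth 0.59 [ 0.4813 -0.1828  0.0997] [404. 181.]
lid_bar 0.56 [0.5561 0.1666 0.0802] [254. 248.]
lid 0.9 [0.5531 0.1603 0.0016] [261. 273.]
mill 0.68 [ 0.4813 -0.1804  0.0013] [399. 214.]
top {'mtx': [[399.559, 0.0, 320.389], [0.0, 399.559, 204.551], [0.0, 0.0, 1.0]], 'cam_to_world': [[-0.022, 0.996, -0.083, 0.499], [-1.0, -0.022, -0.002, -0.009], [-0.003, 0.083, 0.997, 0.946], [0.0, 0.0, 0.0, 1.0]]}
mill_mouth 0.91 [ 0.4854 -0.1821  0.0998] [404. 242.]
lid_bar 0.62 [0.5495 0.165  0.0774] [241. 216.]
lid 0.94 [ 0.5569  0.1671 -0.0016] [247. 215.]
mill 0.84 [ 0.4857 -0.1821 -0.0029] [395. 242.]
0.5
```

View pics/scene0.png

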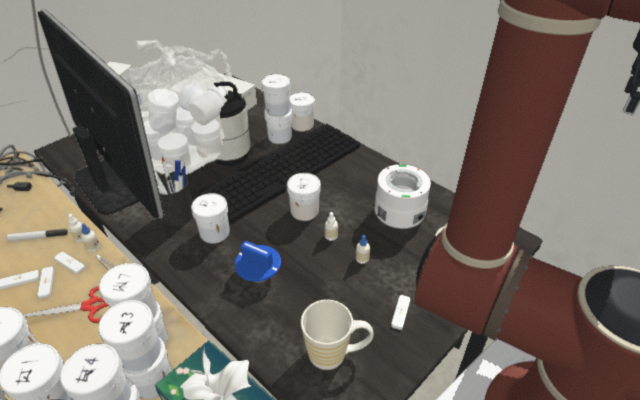

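View pics/top0.png

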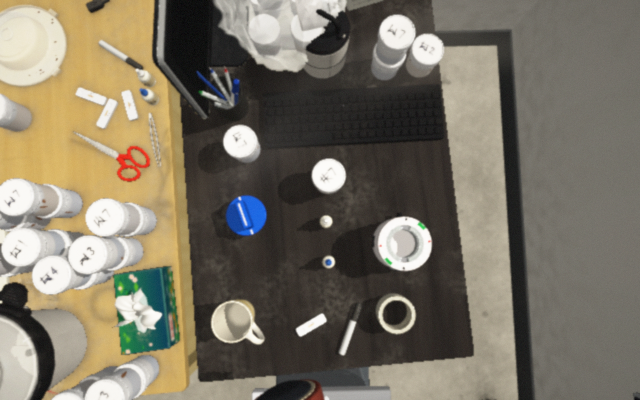

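```bash
python3 - <<'E'
import cv2
a=cv2.imread('pics/top0.png')
l=cv2.resize(a[170:260,195:290],(400,379),interpolation=cv2.INTER_CUBIC)
m=cv2.resize(a[195:290,355:455],(399,379),interpolation=cv2.INTER_CUBIC)
cv2.imwrite('pics/z0.png',cv2.hconcat([l,m]))
E
```

```text
(no output)
```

View pics/z0.png

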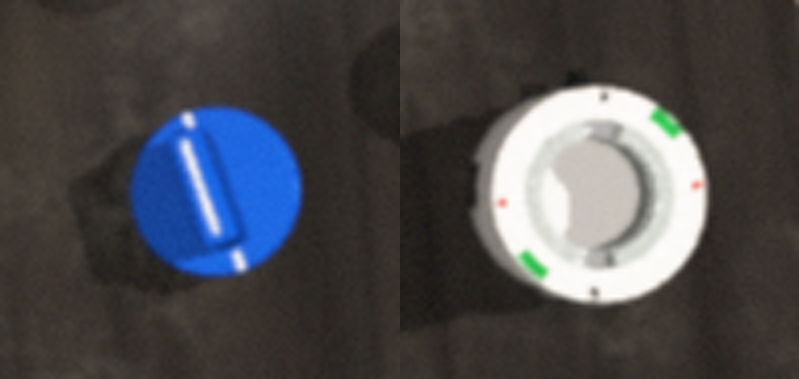

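```bash
python3 - <<'E'
from h import *
def g(u,v,x0,y0,s,z): return ray("top",x0+(u+.5)/s-.5,y0+(v+.5)/s-.5,z)
s=400/95
for z,a,b in[(.04,(188,120),(239,261)),(.078,(184,142),(217,234))]:
    A=g(*a,195,170,s,z);B=g(*b,195,170,s,z);d=A-B;print("lid",A.round(4),B.round(4),((A+B)/2).round(4),np.arctan2(d[1],d[0]))
s=3.99
for n,a,b in[("blk",(204,97),(195,293)),("red",(297,185),(102,203)),("grn",(266,123),(133,264))]:
    A=g(*a,355,195,s,.1);B=g(*b,355,195,s,.1);d=A-B;print(n,A.round(4),B.round(4),((A+B)/2).round(4),np.arctan2(d[1],d[0]))
# colour centroid of lid
im=cv2.imread('pics/top0.png').astype(int)
# tool axes
from scipy.spatial.transform import Rotation as R
q=manip.state()["tool_rot"];print(R.from_quat(np.r_[q[1:],q[0]]).as_matrix().round(3))
for q in["lid","lid_bar","mill_mouth","bottle","blue_bottle","jar_a","jar_b"]:
  for n in["top"]:
    for d in manip.landmark_of(q,n)[:2]:print(q,n,round(d["confidence"],2),w(n,d["centre"]).round(4))
E
```

```text
lid [0.5932 0.1773 0.04  ] [0.5164 0.1502 0.04  ] [0.5548 0.1638 0.04  ] 0.3386714686997331
lid [0.5779 0.1716 0.078 ] [0.5298 0.1548 0.078 ] [0.5538 0.1632 0.078 ] 0.3365708315940497
blk [ 0.5348 -0.1876  0.1   ] [ 0.432  -0.1787  0.1   ] [ 0.4834 -0.1831  0.1   ] -0.08539039562103104
red [ 0.4873 -0.2348  0.1   ] [ 0.4801 -0.1315  0.1   ] [ 0.4837 -0.1832  0.1   ] -1.5010909900545601
grn [ 0.5203 -0.2198  0.1   ] [ 0.4478 -0.1467  0.1   ] [ 0.4841 -0.1833  0.1   ] -0.7891398850031174
[[-0.     0.376 -0.927]
 [ 0.    -0.927 -0.376]
 [-1.    -0.     0.   ]]
lid top 0.94 [ 0.5569  0.1671 -0.0016]
lid_bar top 0.62 [0.5495 0.165  0.0774]
mill_mouth top 0.91 [ 0.4854 -0.1821  0.0998]
bottle top 0.63 [ 0.54   -0.0188  0.0024]
blue_bottle top 0.45 [ 0.4432 -0.0248  0.    ]
jar_a top 0.93 [ 0.7162  0.1667 -0.0033]
jar_a top 0.6 [ 0.632  -0.0264  0.0027]
jar_b top 0.93 [ 0.7162  0.1667 -0.0033]
jar_b top 0.6 [ 0.632  -0.0264  0.0027]
```

send_rows([
  [[1.33,3.09,0,0,0,-0.004],[1.33,3.09,0,0,0,-0.004],[1.33,3.09,0,0,0,-0.004],[1.33,3.09,0,0,0,-0.004],[1.33,3.09,0,0,0,-0.004],[1.33,3.09,0,0,0,-0.004],[1.33,3.09,0,0,0,-0.004],[1.33,3.09,0,0,0,-0.004],[1.33,3.09,0,0,0,-0.004],[1.33,3.09,0,0,0,-0.004],[1.33,3.09,0,0,0,-0.004],[1.33,3.09,0,0,0,-0.004]],
], fingers=0)

```text
time: 1.85
tool_pos: [0.3951, -0.2067, 0.2316]
tool_rot: [0.119, 0.697, 0.118, -0.697]
contact_force: [0.5, -0.7, 0.7]
gripper_width: 1.004
```

send_rows([
  [[1.33,3.09,0,0,0,0],[1.33,3.09,0,0,0,0],[1.33,3.09,0,0,0,0],[1.33,3.09,0,0,0,0],[1.33,3.09,0,0,0,0],[1.33,3.09,0,0,0,0],[1.33,3.09,0,0,0,0],[1.33,3.09,0,0,0,0],[1.33,3.09,0,0,0,0],[1.33,3.09,0,0,0,0],[1.33,3.09,0,0,0,0],[1.33,3.09,0,0,0,0]],
])

```text
time: 2.85
tool_pos: [0.5548, 0.1643, 0.2314]
tool_rot: [0.119, 0.697, 0.119, -0.697]
contact_force: [0.8, 0.9, -0.1]
gripper_width: 1.003
```

send_rows([
  [[0,0,-2.5,0,0,0],[0,0,-2.5,0,0,0],[0,0,-2.5,0,0,0],[0,0,-2.5,0,0,0],[0,0,0,0,0,0],[0,0,0,0,0,0]],
])

```text
time: 3.35
tool_pos: [0.5532, 0.1624, 0.1299]
tool_rot: [-0.119, -0.696, -0.119, 0.698]
contact_force: [0.3, 0.7, 0.1]
gripper_width: 0.998
```

```bash
cat >> h.py <<'E'
from scipy.spatial.transform import Rotation as R
def st():
    s=manip.state();q=s["tool_rot"];M=R.from_quat(np.r_[q[1:],q[0]]).as_matrix()
    print("t",round(s["time"],2),"tcp",s["tool_pos"].round(4),"jawyaw",round(np.arctan2(M[1,1],M[0,1]),4),"xaxis",M[:,0].round(4),"F",s["contact_force"].round(1),"T",s["ft_torque"].round(2),"w",round(s["gripper_width"],3))
def zoom(im,u,v,r,f,k=5):
    a=im[max(0,v-r):v+r,max(0,u-r):u+r][:,:,::-1];cv2.imwrite("pics/"+f,cv2.resize(a,None,fx=k,fy=k,interpolation=cv2.INTER_CUBIC))
E
python3 - <<'E'
from h import *
st(); im=snap("top","top1.png"); im2=snap("scene","scene1.png");zoom(im2,258,255,60,"z1.png")
E
```

```text
t 3.35 tcp [0.5532 0.1624 0.1299] jawyaw -1.2329 xaxis [-3.6e-03 -6.0e-04 -1.0e+00] F [0.3 0.7 0.1] T [-0.   -0.04 -0.03] w 0.998
```

View pics/z1.png

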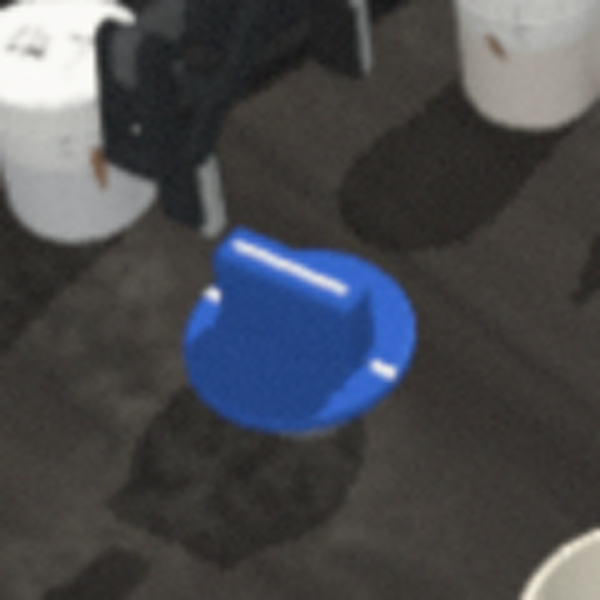

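View pics/top1.png

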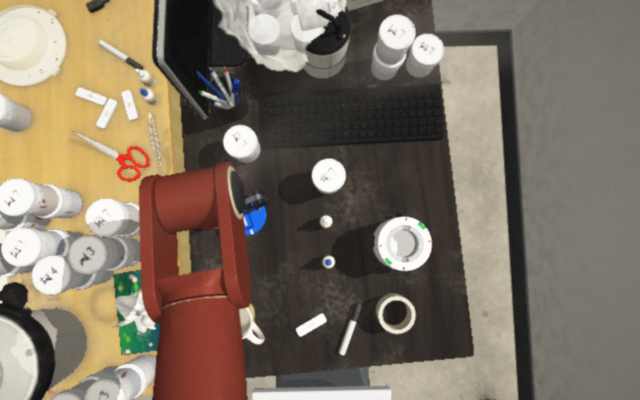

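The scene zoom shows the lid clear under the open jaws. The ticks are near (240,254) and (274,269), and the white line runs from (245,244) to (267,253). I'll cross-check the lid pose from this view.

```bash
python3 - <<'E'
from h import *
def g(u,v,z): return ray("scene",198+(u+.5)/5-.5,195+(v+.5)/5-.5,z)
for z,a,b in[(.04,(383,370),(212,296)),(.078,(346,291),(234,245))]:
    A=g(*a,z);B=g(*b,z);d=A-B;print(A.round(4),B.round(4),((A+B)/2).round(4),np.arctan2(d[1],d[0]))
# mill from scene0
im=cv2.imread("pics/scene0.png");zoom(im[:,:,::-1],404,190,40,"zm.png",8)
E
```

```text
[0.5173 0.1501 0.04  ] [0.5942 0.1776 0.04  ] [0.5557 0.1638 0.04  ] -2.797816542069673
[0.5307 0.1543 0.078 ] [0.5793 0.1722 0.078 ] [0.555  0.1633 0.078 ] -2.7873135742804465
```

View pics/zm.png

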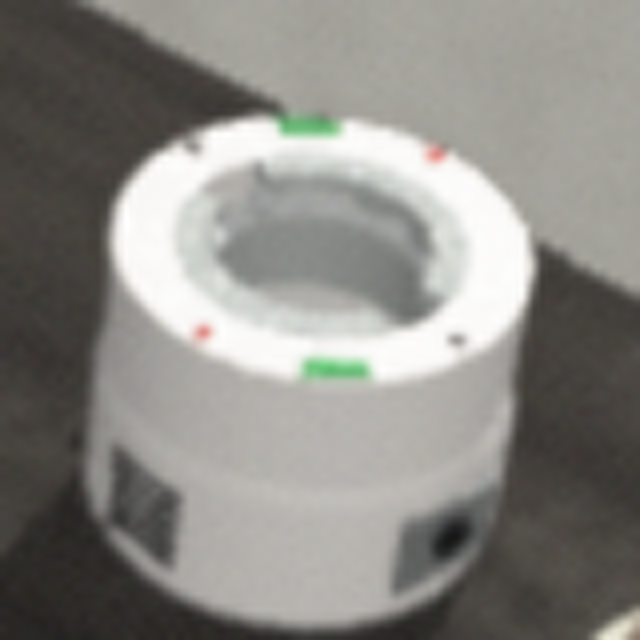

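send_rows([
  [[0.1,0.1,-1.5,0,0,0],[0,0,-1.5,0,0,0],[0,0,-1.5,0,0,0],[0,0,-1.5,0,0,0],[0,0,-1.3,0,0,0],[0,0,-1.0,0,0,0],[0,0,0,0,0,0],[0,0,0,0,0,0]],
])

```text
time: 4.12
tool_pos: [0.5556, 0.1636, 0.0487]
tool_rot: [0.119, 0.697, 0.119, -0.697]
contact_force: [-0.0, -0.0, 0.9]
gripper_width: 1.0
```

```bash
python3 - <<'E'
from h import *
st()
def g(u,v,z): return ray("scene",364+(u+.5)/8-.5,150+(v+.5)/8-.5,z)
for a,b in[((193,147),(457,340)),((436,154),(203,332)),((312,126),(335,369))]:
    A=g(*a,.1);B=g(*b,.1);d=A-B;print(((A+B)/2).round(4),np.arctan2(d[1],d[0]))
E
```

```text
t 4.12 tcp [0.5556 0.1636 0.0487] jawyaw -1.2331 xaxis [ 2.e-04  0.e+00 -1.e+00] F [-0.  -0.   0.9] T [0.04 0.03 0.01] w 1.0
[ 0.4847 -0.1848  0.1   ] -0.09135117074595372
[ 0.4845 -0.1851  0.1   ] -1.49527718110198
[ 0.4837 -0.1844  0.1   ] -0.7935952647004936
```

send_rows([
  [[0,0,0,0,0,0],[0,0,0,0,0,0],[0,0,0,0,0,0],[0,0,0,0,0,0],[0,0,0,0,0,0],[0,0,0,0,0,0],[0,0,0,0,0,0],[0,0,0,0,0,0],[0,0,0,0,0,0],[0,0,0,0,0,0]],
], fingers=1)

```text
time: 4.95
tool_pos: [0.5558, 0.1635, 0.0488]
tool_rot: [0.119, 0.697, 0.119, -0.697]
contact_force: [1.1, -0.2, 3.8]
gripper_width: 0.221
```

send_rows([
  [[0,0,1,0,0,0],[0,0,2,0,0,0],[0,0,2.5,0,0,0],[0,0,2.5,0,0,0],[0,0,2.5,0,0,0],[0,0,2.5,0,0,0],[0,0,1,0,0,0],[0,0,0,0,0,0],[0,0,0,0,0,0]],
])

```text
time: 5.7
tool_pos: [0.555, 0.1635, 0.1877]
tool_rot: [-0.119, -0.697, -0.119, 0.697]
contact_force: [-0.7, 0.3, -2.6]
gripper_width: 0.22
```

```bash
python3 - <<'E'
from h import *
st(); im2=snap("scene","scene2.png");p=px("scene",[.555,.164,.2]);print(p);zoom(im2,int(p[0]),int(p[1])+20,60,"z2.png")
E
```

```text
t 5.7 tcp [0.555  0.1635 0.1877] jawyaw -1.233 xaxis [-7.e-04 -1.e-04 -1.e+00] F [-0.7  0.3 -2.6] T [-0.06  0.09 -0.01] w 0.22
[248.63121721 201.48237245]
```

View pics/z2.png

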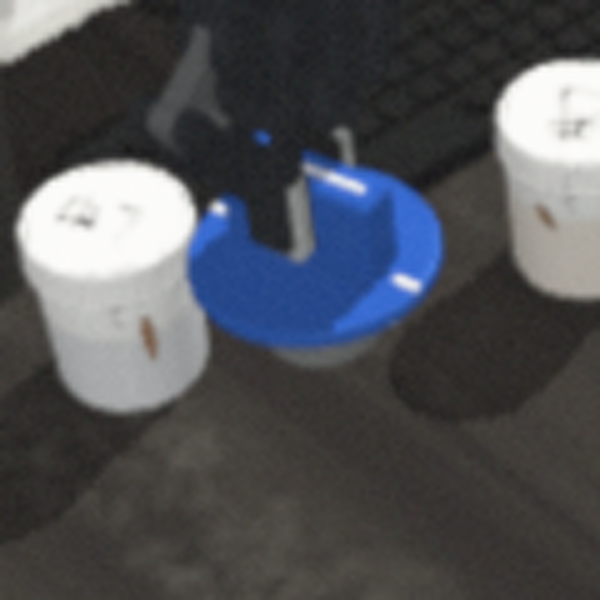

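```bash
python3 - <<'E'
from h import *
p=px("scene",[.555,.164,.2]);u0,v0=int(p[0])-60,int(p[1])+20-60
def g(u,v,z): return ray("scene",u0+(u+.5)/5-.5,v0+(v+.5)/5-.5,z)
A=g(219,209,.179);B=g(406,283,.179);d=A-B;print(((A+B)/2).round(4),np.arctan2(d[1],d[0]),np.hypot(*d[:2]))
E
```

```text
[0.5561 0.1633 0.179 ] 0.33801774933641837 0.08166146179582216
```

send_rows([
  [[-0.4,-2.0,0,0,0,-0.03],[-0.6,-2.9,0,0,0,-0.036],[-0.6,-2.9,0,0,0,-0.036],[-0.6,-2.9,0,0,0,-0.036],[-0.6,-2.9,0,0,0,-0.036],[-0.6,-2.9,0,0,0,-0.036],[-0.6,-2.9,0,0,0,-0.036],[-0.6,-2.9,0,0,0,-0.036],[-0.6,-2.9,0,0,0,-0.036],[-0.6,-2.9,0,0,0,-0.036],[-0.6,-2.9,0,0,0,-0.036],[-0.6,-2.9,0,0,0,-0.036]],
])

```text
time: 6.75
tool_pos: [0.4835, -0.1761, 0.1853]
tool_rot: [0.033, -0.705, 0.031, 0.708]
contact_force: [1.3, -0.9, -2.0]
gripper_width: 0.225
```

send_rows([
  [[-0.1,-0.85,0,0,0,0],[0,0,0,0,0,0],[0,0,0,0,0,0],[0,0,0,0,0,0]],
])

```text
time: 7.08
tool_pos: [0.484, -0.1827, 0.187]
tool_rot: [0.031, -0.706, 0.03, 0.707]
contact_force: [0.1, -0.5, -1.4]
gripper_width: 0.225
```

```bash
python3 - <<'E'
from h import *
st(); im2=snap("scene","scene3.png");p=px("scene",[.484,-.184,.15]);print(p);zoom(im2,int(p[0]),int(p[1])+10,50,"z3.png",6)
im=snap("top","top3.png");p=px("top",[.484,-.184,.15]);print(p);zoom(im,int(p[0]),int(p[1])+10,50,"z3t.png",6)
E
```

```text
t 7.08 tcp [ 0.484  -0.1827  0.187 ] jawyaw -1.6579 xaxis [-0.0018  0.0017 -1.    ] F [ 0.1 -0.5 -1.4] T [-0.03  0.01 -0.05] w 0.225
[406.28734223 161.59072838]
[410.26279304 243.41103894]
```

View pics/z3.png

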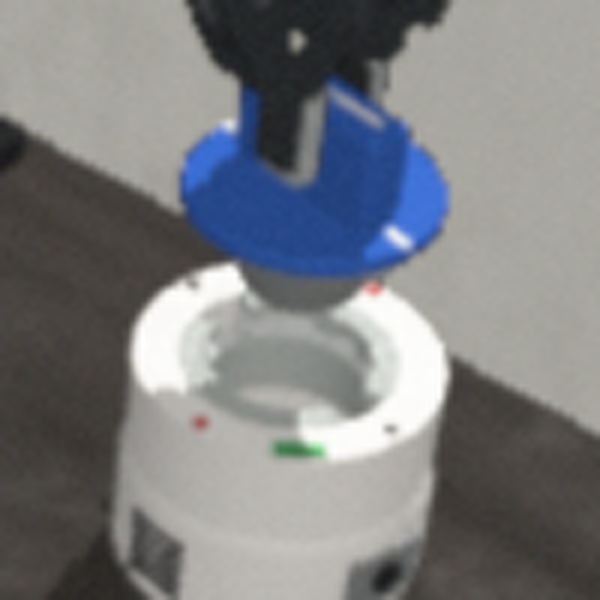

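View pics/z3t.png

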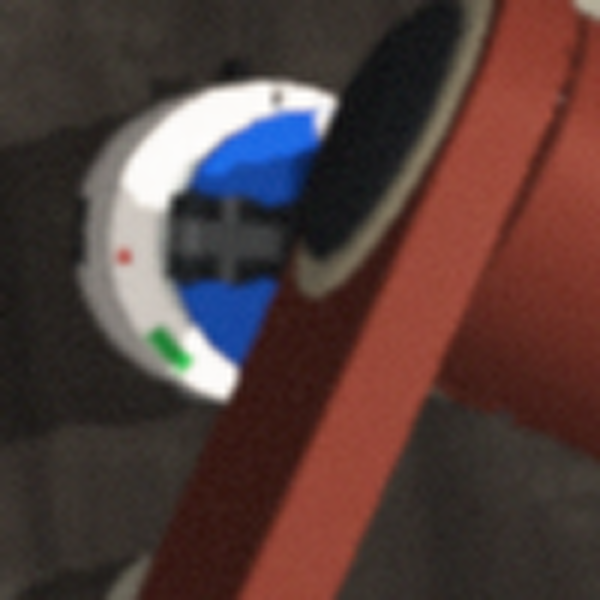

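```bash
python3 - <<'E'
from h import *
u0,v0=406-50,161+10-50
def g(u,v,z): return ray("scene",u0+(u+.5)/6-.5,v0+(v+.5)/6-.5,z)
A=g(228,127,.178);B=g(398,237,.178);d=A-B;print("lid",A,B,((A+B)/2).round(4),np.arctan2(d[1],d[0]),np.hypot(*d[:2]))
A=g(194,284,.1);B=g(391,428,.1);d=A-B;print("mill",((A+B)/2).round(4),np.arctan2(d[1],d[0]),np.hypot(*d[:2]))
A=g(374,289,.1);B=g(200,423,.1);d=A-B;print("mill red",((A+B)/2).round(4),np.arctan2(d[1],d[0]),np.hypot(*d[:2]))
im=cv2.imread("pics/scene3.png")
# blue mask flange outline fit: project circle r=.046 at z .178 and compare
hsv=cv2.cvtColor(im,cv2.COLOR_BGR2HSV);m=cv2.inRange(hsv,(100,120,60),(125,255,255));m[:, :380]=0;m[:,440:]=0
ys,xs=np.nonzero(m);print(xs.min(),xs.max(),ys.min(),ys.max())
for c in[(.484,-.1827),(.4845,-.184),(.4844,-.1848)]:
    P=np.array([px("scene",[c[0]+.046*np.cos(t),c[1]+.046*np.sin(t),.176]) for t in np.linspace(0,6.28,200)]);print(c,P.min(0),P.max(0))
E
```

```text
lid [ 0.52524602 -0.18630744  0.178     ] [ 0.44411172 -0.18087915  0.178     ] [ 0.4847 -0.1836  0.178 ] -0.0668053332901427 0.08131568270143939
mill [ 0.4847 -0.1853  0.1   ] -0.09153057075151144 0.10228578526739536
mill red [ 0.4847 -0.185   0.1   ] -1.4916755237514523 0.10459819538192675
386 429 133 166
(0.484, -0.1827) [384.86273178 138.98081547] [429.89234905 165.51872954]
(0.4845, -0.184) [385.1125782  138.64551473] [430.10374624 165.13550039]
(0.4844, -0.1848) [385.41146087 138.52065762] [430.39040935 164.99295749]
```

send_rows([
  [[0,-0.1,-0.8,0,0,-0.01],[0,0,-0.8,0,0,0],[0,0,-0.8,0,0,0],[0,0,-0.8,0,0,0],[0,0,-0.8,0,0,0],[0,0,-0.6,0,0,0],[0,0,-0.4,0,0,0],[0,0,0,0,0,0],[0,0,0,0,0,0]],
])

```text
time: 7.93
tool_pos: [0.4843, -0.1849, 0.1381]
tool_rot: [0.035, -0.706, 0.035, 0.706]
contact_force: [1.5, -0.4, -2.4]
gripper_width: 0.228
```

```bash
python3 - <<'E'
from h import *
st(); im2=snap("scene","scene4.png");zoom(im2,406,180,50,"z4.png",6)
E
```

```text
t 7.93 tcp [ 0.4843 -0.1849  0.1381] jawyaw -1.6691 xaxis [-3.e-04  2.e-04 -1.e+00] F [ 1.5 -0.4 -2.4] T [-0.02 -0.01 -0.01] w 0.228
```

View pics/z4.png

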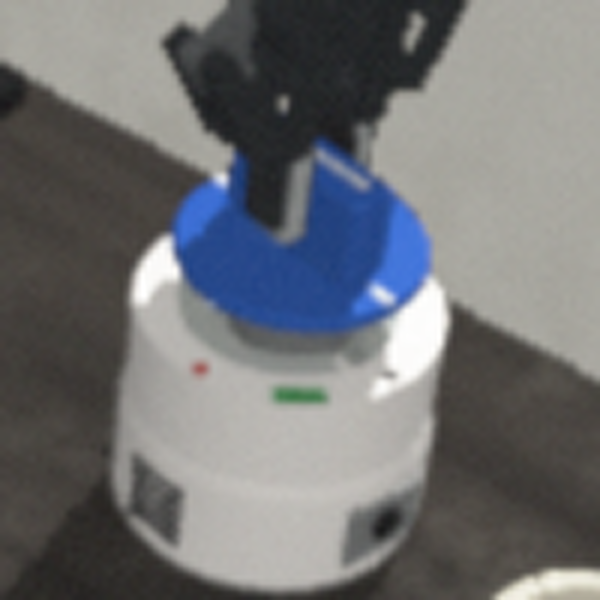

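send_rows([
  [[0,0.05,-0.3,0,0,0],[0,0,-0.3,0,0,0],[0,0,-0.3,0,0,0],[0,0,-0.2,0,0,0],[0,0,0,0,0,0],[0,0,0,0,0,0]],
])

```text
time: 8.48
tool_pos: [0.4842, -0.1843, 0.127]
tool_rot: [0.035, -0.706, 0.035, 0.706]
contact_force: [-0.6, -0.4, -1.9]
gripper_width: 0.222
```

```bash
python3 - <<'E'
from h import *
st()
E
```

```text
t 8.48 tcp [ 0.4842 -0.1843  0.127 ] jawyaw -1.669 xaxis [-4.e-04  3.e-04 -1.e+00] F [-0.6 -0.4 -1.9] T [-0.04 -0.   -0.04] w 0.222
```

send_rows([
  [[0,0,-0.3,0,0,0],[0,0,-0.3,0,0,0],[0,0,-0.3,0,0,0],[0,0,-0.2,0,0,0],[0,0,0,0,0,0],[0,0,0,0,0,0]],
])

```text
time: 8.98
tool_pos: [0.4842, -0.1844, 0.116]
tool_rot: [0.035, -0.706, 0.035, 0.706]
contact_force: [0.3, -0.2, -2.0]
gripper_width: 0.226
```

```bash
python3 - <<'E'
from h import *
st()
E
```

```text
t 8.98 tcp [ 0.4842 -0.1844  0.116 ] jawyaw -1.6689 xaxis [-5.e-04  3.e-04 -1.e+00] F [ 0.3 -0.2 -2. ] T [-0.01  0.   -0.04] w 0.226
```

send_rows([
  [[0,0,-0.1,0,0,0],[0,0,-0.05,0,0,0],[0,0,0,0,0,0],[0,0,0,0,0,0],[0,0,0,0,0,0]],
])

```text
time: 9.4
tool_pos: [0.4844, -0.1844, 0.1149]
tool_rot: [-0.035, 0.706, -0.035, -0.706]
contact_force: [-0.2, -0.3, -0.9]
gripper_width: 0.226
```

```bash
python3 - <<'E'
from h import *
st()
E
```

```text
t 9.4 tcp [ 0.4844 -0.1844  0.1149] jawyaw -1.669 xaxis [ 1.e-04 -0.e+00 -1.e+00] F [-0.2 -0.3 -0.9] T [ 0.02 -0.01  0.02] w 0.226
```

send_rows([
  [[0,0,-0.1,0,0,0],[0,0,0,0,0,0],[0,0,0,0,0,0],[0,0,0,0,0,0]],
])

```text
time: 9.73
tool_pos: [0.4846, -0.1846, 0.1148]
tool_rot: [-0.035, 0.706, -0.035, -0.706]
contact_force: [-2.7, 0.8, 5.2]
gripper_width: 0.225
```

```bash
python3 - <<'E'
from h import *
st(); im2=snap("scene","scene5.png");zoom(im2,406,190,50,"z5.png",6)
E
```

```text
t 9.73 tcp [ 0.4846 -0.1846  0.1148] jawyaw -1.6689 xaxis [ 3.e-04 -2.e-04 -1.e+00] F [-2.7  0.8  5.2] T [0.45 0.51 0.13] w 0.225
```

View pics/z5.png

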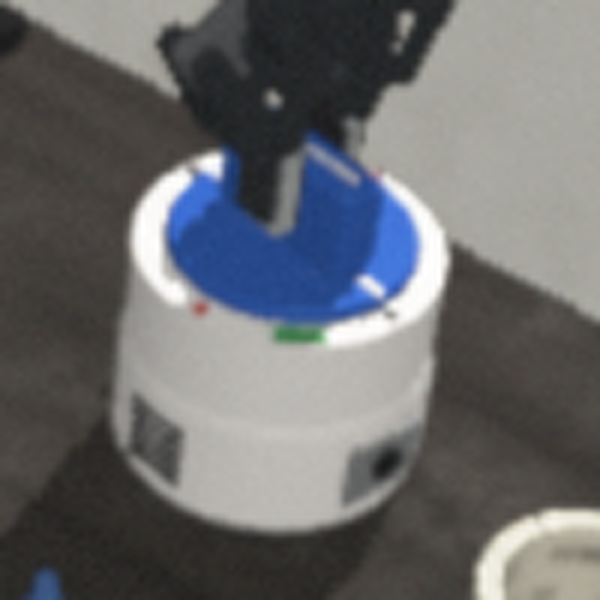

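send_rows([
  [[0,0,0.03,0,0,-0.06],[0,0,0,0,0,-0.06],[0,0,0,0,0,-0.06],[0,0,0,0,0,-0.06],[0,0,0,0,0,-0.06],[0,0,0,0,0,-0.06],[0,0,0,0,0,0],[0,0,0,0,0,0]],
])

```text
time: 10.45
tool_pos: [0.485, -0.1845, 0.1147]
tool_rot: [-0.16, 0.689, -0.16, -0.688]
contact_force: [-0.6, 1.9, 4.7]
gripper_width: 0.224
```

```bash
python3 - <<'E'
from h import *
st()
E
```

```text
t 10.45 tcp [ 0.485  -0.1845  0.1147] jawyaw -2.0277 xaxis [ 1.5e-03 -1.0e-04 -1.0e+00] F [-0.6  1.9  4.7] T [ 0.43  0.13 -0.05] w 0.224
```

send_rows([
  [[0,0,0,0,0,-0.06],[0,0,0,0,0,-0.06],[0,0,0,0,0,-0.06],[0,0,0,0,0,-0.06],[0,0,0,0,0,-0.06],[0,0,0,0,0,-0.03],[0,0,0,0,0,0],[0,0,0,0,0,0],[0,0,0,0,0,0]],
])

```text
time: 11.2
tool_pos: [0.4848, -0.1848, 0.1147]
tool_rot: [-0.271, 0.654, -0.271, -0.653]
contact_force: [-1.9, 0.9, 5.1]
gripper_width: 0.225
```

```bash
python3 - <<'E'
from h import *
st(); im2=snap("scene","scene6.png");zoom(im2,406,190,50,"z6.png",6)
im=snap("top","top6.png");zoom(im,402,243,50,"z6t.png",6)
E
```

```text
t 11.2 tcp [ 0.4848 -0.1848  0.1147] jawyaw -2.3572 xaxis [ 1.e-03 -7.e-04 -1.e+00] F [-1.9  0.9  5.1] T [0.33 0.19 0.03] w 0.225
```

View pics/z6.png

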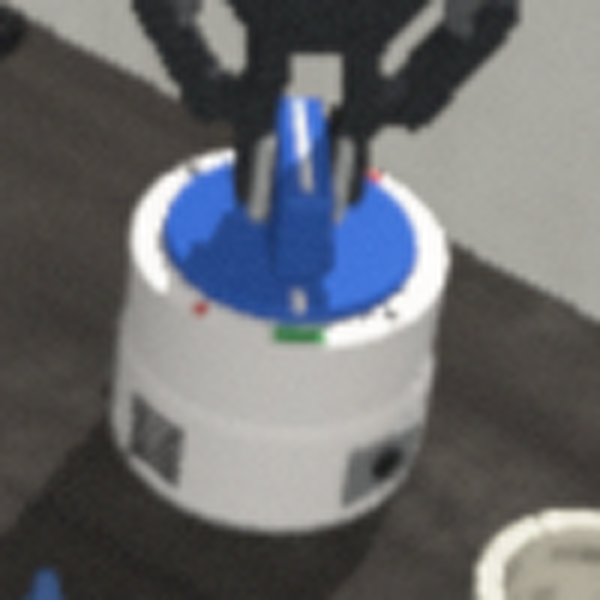

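View pics/z6t.png

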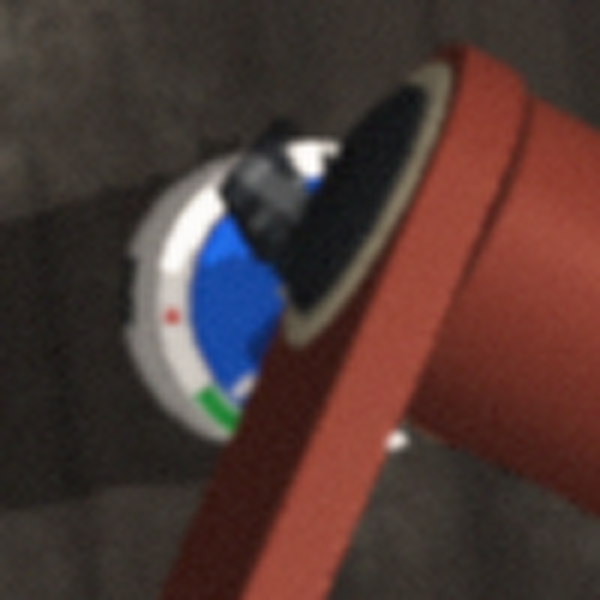

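The lid is home and its tick at zoom (297,299) points at the green band at (298,334). I'll check the angle numerically, then hand the job in.

```bash
python3 - <<'E'
from h import *
def g(u,v,z): return ray("scene",356+(u+.5)/6-.5,140+(v+.5)/6-.5,z)
for c in[(.4844,-.1848),(.4846,-.185)]:
  for n,p in[("tick",g(297,299,.106)),("green",g(298,334,.1)),("black",g(391,315,.1))]:
    d=p[:2]-c;print(n,np.degrees(np.arctan2(d[1],d[0])).round(1))
a=cv2.imread("pics/scene0.png").astype(int);b=cv2.imread("pics/scene6.png").astype(int)
d=abs(a-b).sum(2)>90
for n,P in dict(bottle=(.54,-.019,.03),blue=(.443,-.025,.03),ja=(.632,-.026,.04),jb=(.716,.167,.04)).items():
    u,v=px("scene",P).astype(int);print(n,d[v-20:v+20,u-15:u+15].mean().round(3))
st()
E
```

```text
tick 134.0
green 134.4
black 174.8
tick 134.0
green 134.4
black 174.6
bottle 0.0
blue 0.028
ja 0.0
jb 0.0
t 11.3 tcp [ 0.4848 -0.1847  0.1147] jawyaw -2.3572 xaxis [ 1.e-03 -6.e-04 -1.e+00] F [-2.   0.8  5. ] T [0.26 0.21 0.03] w 0.221
```

```bash
python3 - <<'E'
from h import *
print(manip.job_done()); st()
E
```

```text
the job is handed in; nothing more can be done
None
the job is handed in; nothing more can be done
```

The lid is in the mill, fully home, and I finished with the gripper still holding it at the green bands. I gripped it by its bar, set it straight down with the lugs through the slots, then twisted it about 40° clockwise. I handed the job in at about 11.3 s.

Last checks before handing in:
- **Seating:** the tool stopped at 0.1147–0.1148 m, against 0.1147 m expected. The lid resisted with only about 5–7 N.
- **Angle:** in the scene picture the lid's tick is at 134.0° and the middle of the green band at 134.4°. That is about 40° past the entry dot, well short of the catches at 55°.
- **Grip:** the opening stayed at about 0.22 throughout, so the lid did not slip in the fingers.
- **Bottles and jars:** the white bottle and both jars show no change from the first picture. The blue bottle's patch differs in 2.8% of its pixels. I did not look into it, but the arm's path stayed clear of that bottle.

The two cameras disagreed by 1–2 mm on the mill's centre, and I aimed in between. The arm partly hid the lid from the top camera at the end, so the angle rests on the scene picture, and the part the top camera could see agreed with it.

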